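Push the staining dish back into the row

TASK

The loose grey staining dish has been left out of place on the stainer deck. Push it with the fingertips along the deck, without picking it up or tipping it, until its back is flush against the steel rail at the far edge and its side is up against the dish that is bolted down at one end, so that the two stand square in a row. Leave the glass jar, the tin and the slide box where they are, and finish clear of everything.

Things in the scene. Friction and masses are not known exactly. Their poses are not given: they have to be found in the camera images.
- deck: Fixed aluminium plate, 280 (its x) by 500 (its y) mm, 12 mm thick, lying on the bench; origin: centre of its underside, so its top is 12 mm above the origin. A fixed steel rail, 30 mm high above the plate and 8 mm thick, runs along its y near the far (+x) edge; the rail's inner face, looking to -x, lies at deck x = +110 mm.
- dish: The loose staining dish: closed grey plastic box with a flat ribbed lid, 92 (its x) by 104 (its y) mm, 68 mm high, smooth upright sides up to 50 mm, about 0.45 kg, standing on the deck; origin: centre of its underside. Starts near the deck's middle, turned up to 0.35 rad from the deck's axes. Too wide for most grippers. It slides with friction and stays where the push ends.
- neighbour: Second dish of the same shape and size, bolted down by a steel strap, immovable, back against the rail, axes parallel to the deck's; origin: centre of its underside, at deck x +64 mm, y +180 or -180 mm. In place, the loose dish's centre is 104 mm from it along the deck's y, towards the deck's middle, at deck x +64 mm. The strap's foot, 30 mm wide, reaches 77 mm to its -x.
- jar: Bystander: loose closed glass jar with white cap, 56 mm across, 72 mm high, near the rail at the end of the deck opposite to the neighbour; origin at the centre of its underside.
- tin: Bystander: loose round steel specimen tin, 44 mm across, 28 mm high, near one of the deck's front (-x) corners; origin at the centre of its underside.
- slidebox: Bystander: loose white plastic slide box, 34 by 60 mm, 24 mm high, near the other front corner; origin at the centre of its underside.
Not all that is in view belongs to the job. What is shaped like the dish but purple is not meant.

How it is judged (in metres and radians):
At the end, for the whole second after the job is handed in: The loose dish stands flat and at rest on the deck, its centre no more than 5 mm short of touching the rail and no more than 5.5 mm short of touching the neighbour, square to the deck within 0.05 rad; the robot touches nothing (x of dish in the frame of deck between 0.059 and 0.068 m and y of dish in the frame of neighbour between -0.1095 and 0.1095 m and angle between the x axis of dish and the x axis of deck, either way round below 0.05 rad and z of dish in the frame of deck below 0.015 m and angle between dish's own z axis and vertical below 0.05 rad and linear speed of dish below 0.01 m/s).
It fails at once if the dish is lifted off the deck (more than 8 mm) or tipped (more than 0.2 rad) (z of dish in the frame of deck above 0.02 m or angle between dish's own z axis and vertical above 0.2 rad).
It fails at once if the glass jar is shifted or knocked over (distance of jar from where it was at the start of the episode above 0.015 m or angle between jar's own z axis and vertical above 0.3 rad).
It fails at once if the tin is shifted or knocked over (distance of tin from where it was at the start of the episode above 0.015 m or angle between tin's own z axis and vertical above 0.3 rad).
It fails at once if the slide box is shifted or knocked over (distance of slidebox from where it was at the start of the episode above 0.015 m or angle between slidebox's own z axis and vertical above 0.3 rad).
It also fails if it takes over 64 s, if anything falls off the work surface, if the arm or the gripper's body presses on something with over 40 N, if the wrist force passes 120 N, or if a joint passes its speed limit or range.

ROBOT

A 6-joint arm with a two-finger parallel gripper is mounted at the origin on the work surface. World frame = base frame: x ahead of the robot, y to its left, z up, the work surface at z = 0. Lengths are in mm, angles in rad, forces in N, time in s.
With the tool pointing down it reaches from about 400 to 925 mm from the base axis. Payload 12.5 kg.
Tool frame: the origin (TCP) lies midway between the tips of the shut fingers; the grasp point (between the pads) lies 19 mm behind it (env.tcp_to_grasp is the distance from the TCP to the grasp point, in mm); z points along the fingers, y is the line along which they close (so a half turn about z gives the same grasp; the last joint's range is limited). The gripper opens to 95 mm and grips with 3 to 60 N. Pads are 20 mm wide; open, the fingers measure 119 mm over their backs; the gripper's body (75 mm by 180 mm) begins 59 mm behind the grasp point.
Start: joints at [-1.351, 0.491, 1.559, -0, 1.092, -0.106], TCP at [200.065, -592.132, 214.661] pointing down, gripper open.
Joint ranges: [-3.1, 3.1], [-0.84, 2.19], [0.05, 2.79], [-1.13, 4.28], [0.06, 2.93], [-2.69, 2.69]. Speed limits (rad/s): [2.22, 2.22, 2.79, 3.14, 3.14, 3.14].

INTERFACE

Orientations are given as [roll, pitch, yaw] about the fixed x, y, z axes, in that order (R = Rz(yaw) Ry(pitch) Rx(roll)).
In Python, from cell import env gives the robot as it stands. The module is installed in compiled form; this text tells all that it offers.
- The arm moves only by the tool step_arm, never from a script. Its argument "plan" is a list that holds one entry, the list of rows, each a list of 5 numbers: the shift along the tool's x, y, z in mm, then the turn about the tool's z in degrees, then the opening, from -1 (shut) to 1 (fully open). A call has 1 to 8 rows; each row is the pose to reach, as a shift and turn from the pose commanded when the call began, along the tool's axes at that moment; what a row does not reach only later rows make up. A row lasts 1/12 s, in which the tool goes at most 41.7 mm and 7.16 degrees, less where a joint would pass 70% of its speed; a pose out of reach is approached as far as the arm can. A call with a gripper value outside its range is refused whole. The fingers move at their own pace and stop on an object; the grip force is fixed at half the most. Time passes only in rows, so rows that repeat a pose let the fingers close. It gives the time, the measured TCP pose, the force, the opening and the grip force at its end, in the units of the state.
- env.state(): the state, without advancing time (a new reading comes with each control period).
- env.read_camera(name): name is "scene" or "side" or "wrist"; returns the picture (420x560x3 uint8, blue, green, red); there is no depth.
- env.get_calibration(name): a dict with "K" (3x3 intrinsics, pixels), "extrinsics" (4x4, takes a point from world to camera coordinates). Camera axes: x right, y up, looking along -z (the intrinsics and any distortion apply to the point x, -y, -z); pixel columns grow to the right and rows downward; lengths in mm; the calibration is good to about 2 mm. A picture is of the moment at which its call begins: read the wrist's pose just before it. get_calibration takes no time and is no camera call; for the wrist camera it gives the pose at the moment of the call.
- env.job_done(): hands the job in; it is judged then, once.
The state is a dict: "t": time; "joints": joint angles; "qvel": joint speeds; "tau": joint torques, N m; "eef_pos": TCP position; "tcp_rot": TCP orientation; "ft_force": force on the tool from outside, world axes, zero at the start; "moment": the same for the moment, N m; "opening": opening from 0.0 (shut) to 1.0 (fully open); "grip_force": force on a finger pad.
Only numpy, scipy, OpenCV 4.12 (cv2) and the standard library are available. Lean on these libraries where they do the work, as an engineer would, in place of code of your own. Each camera call takes 0.05 s, during which the arm holds its last target. There are 200 camera calls.

## Working session

There is one attempt and no reset: what is moved stays moved. The work goes in short steps, Python scripts to look and compute and a tool call to move; the robot and the scene stay as the last step left them, time stands still between calls to the robot, and variables do not carry over. Pictures are saved under pics/ and viewed, at most 10 in all, crops included, and the job is handed in when it is done.

Besides the shell and the picture viewer there is one more tool, called as a command line: name --argument value ..., lists and objects as JSON in quotes. step_arm: Moves the arm, as the interface text tells. Its arguments: {"type":"object","properties":{"plan":{"type":"array"}},"required":["plan"]}

```bash
mkdir -p pics; python3 - <<'E'
from cell import env
import cv2
s=env.state();print(s)
for n in ("scene","side"):
    cv2.imwrite(f"pics/{n}0.png",env.read_camera(n))
    c=env.get_calibration(n);print(n,c)
E
```

```text
{'t': 0.0, 'joints': array([-1.35059675e+00,  4.91549077e-01,  1.55947466e+00, -5.01737884e-05,
        1.09170562e+00, -1.05591593e-01]), 'qvel': array([-0.00019582,  0.00080566,  0.00104636, -0.00129731, -0.00021178,
       -0.00097783]), 'tau': array([-6.02208365e-04, -6.12645435e+01, -2.58185148e+01,  6.92631374e-02,
        4.81900130e-02, -1.38293613e-04]), 'eef_pos': array([ 199.99448758, -591.86386256,  214.0595852 ]), 'tcp_rot': array([-3.14045760e+00, -7.55520488e-05,  3.25814282e-01]), 'ft_force': array([-0.44927551,  0.25904482,  0.24592549]), 'moment': array([-0.01343947, -0.01227978, -0.04925981]), 'grip_force': 0.0, 'opening': 0.9977972183898055}
scene {'K': array([[410.79909621,   0.        , 280.36007376],
       [  0.        , 410.79909621, 210.84390519],
       [  0.        ,   0.        ,   1.        ]]), 'extrinsics': array([[-2.42152406e-01,  9.70181017e-01, -1.05359961e-02,
         2.94837489e+02],
       [-6.91465143e-01, -1.64948295e-01,  7.03326393e-01,
         3.56117321e+02],
       [ 6.80616021e-01,  1.77597453e-01,  7.10788982e-01,
        -1.43397468e+03],
       [ 0.00000000e+00,  0.00000000e+00,  0.00000000e+00,
         1.00000000e+00]])}
side {'K': array([[517.99029835,   0.        , 268.263876  ],
       [  0.        , 517.99029835, 204.0164708 ],
       [  0.        ,   0.        ,   1.        ]]), 'extrinsics': array([[-9.98681526e-01, -4.79481624e-02,  1.83352906e-02,
         5.51040100e+02],
       [ 4.58582481e-02, -6.72782407e-01,  7.38417804e-01,
        -1.72097569e+02],
       [-2.30701158e-02,  7.38285044e-01,  6.74094180e-01,
        -1.06646413e+03],
       [ 0.00000000e+00,  0.00000000e+00,  0.00000000e+00,
         1.00000000e+00]])}
```

View pics/scene0.png

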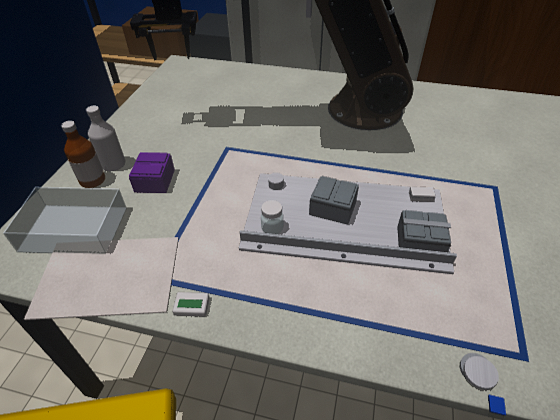

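View pics/side0.png

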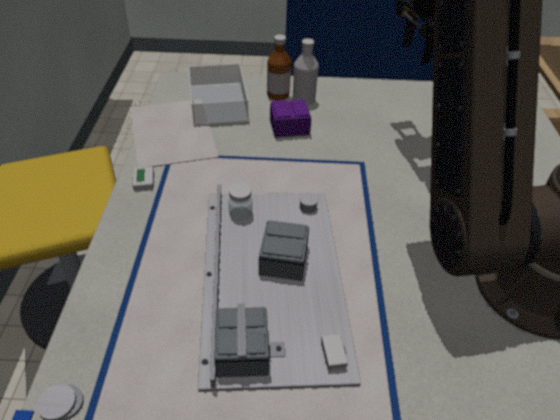

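The scene view shows three dish-shaped things: the loose grey dish at (333,198), the strapped neighbour at (425,228) and the purple decoy at (152,172). The first is the one to move. The jar is at (271,216), the tin at (276,181), the slide box at (423,193) and the rail runs from (240,240) to (454,264). In the side view the dish is at (285,250), the neighbour at (243,340), the jar at (240,200), the tin at (308,203) and the slide box at (334,352).

```bash
python3 - <<'E'
import cv2
a=cv2.imread("pics/scene0.png")[165:275,235:465]
cv2.imwrite("pics/sc.png",cv2.resize(a,None,fx=3.4,fy=3.4,interpolation=cv2.INTER_CUBIC))
b=cv2.imread("pics/side0.png")[180:390,195:365]
b=cv2.rotate(b,cv2.ROTATE_90_COUNTERCLOCKWISE)
cv2.imwrite("pics/sd.png",cv2.resize(b,None,fx=3.4,fy=3.4,interpolation=cv2.INTER_CUBIC))
E
```

```text
(no output)
```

View pics/sc.png

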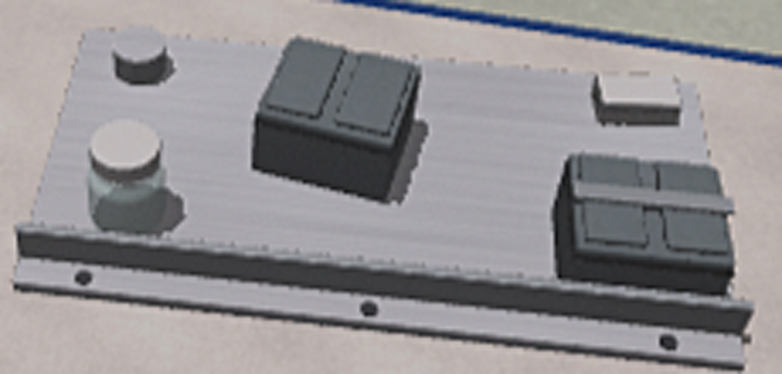

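View pics/sd.png

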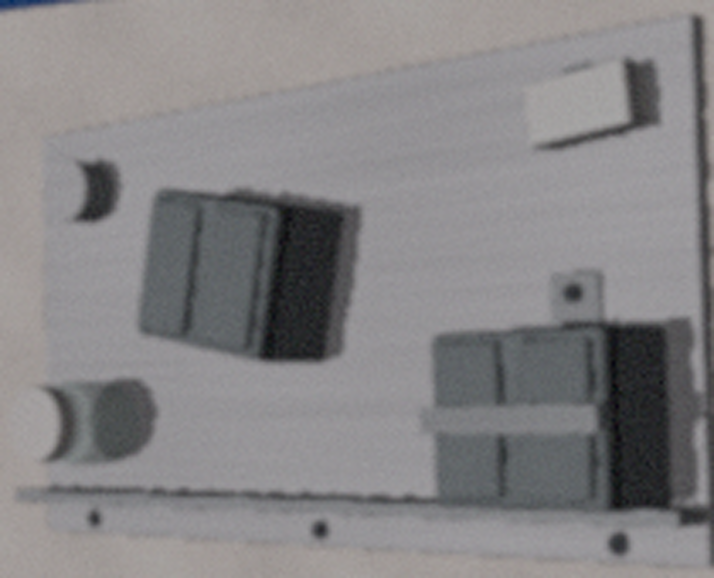

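```bash
cat > h.py <<'E'
from cell import env
import numpy as np, cv2
from scipy.optimize import least_squares
def P(n):
    c=env.get_calibration(n); D=np.diag([1,-1,-1]); return c["K"]@D@c["extrinsics"][:3]
def sc(p): p=np.array(p,float); return p/3.4+[234.6,164.6]
def sd(p): p=np.array(p,float); return np.stack([364.4-p[...,1]/3.4,179.6+p[...,0]/3.4],-1)
def tri(a,b,A,B):
    X=cv2.triangulatePoints(A,B,np.float64(a).T,np.float64(b).T); return (X[:3]/X[3]).T
def proj(Pm,X): h=np.c_[X,np.ones(len(X))]@Pm.T; return h[:,:2]/h[:,2:]
def onplane(Pm,uv,z):
    out=[]
    for u,v in np.atleast_2d(uv):
        M=np.array([Pm[0]-u*Pm[2],Pm[1]-v*Pm[2]]); out.append(np.linalg.solve(M[:,:2],-M[:,2]*z-M[:,3]))
    return np.array(out)
E
python3 - <<'E'
from h import *
A,B=P("scene"),P("side"); np.set_printoptions(precision=1,suppress=True)
pts={'dish':([(290,38),(420,68),(404,147),(256,112)],[(160,190),(278,200),(262,357),(140,332)]),
'neigh':([(570,155),(718,165),(733,262),(557,248)],[(437,335),(607,325),(610,505),(435,500)]),
'deckrear':([(82,28),(700,80)],[(48,135),(697,15)]),
'jarcap,tin,slide':([(126,143),(139,42),(640,88)],[(30,425),(70,190),(578,100)])}
for k,(a,b) in pts.items(): print(k,tri(sc(a),sd(b),A,B))
X=onplane(A,sc([(82,28),(700,80)]),12); Y=onplane(B,sd([(48,135),(697,15)]),12); print(X,Y)
print('rail top',onplane(A,sc([(15,228),(750,303)]),42),onplane(B,sd([(15,490),(708,505)]),42))
for n,M,f,i in(('s',A,sc,0),('d',B,sd,1)):
  for k in('dish','neigh'):
    q=onplane(M,f(pts[k][i]),80); e=np.roll(q,-1,0)-q
    print(n,k,q.mean(0),np.linalg.norm(e,axis=1),np.degrees(np.arctan2(e[:,1],e[:,0])))
E
```

```text
dish [[471.8 -78.   68.9]
 [479.6  21.2  68.8]
 [570.7  19.3  73.3]
 [560.4 -87.7  70.5]]
neigh [[550.8 135.9  69.1]
 [540.3 236.7  71. ]
 [627.7 243.2  69.8]
 [637.9 133.6  62.6]]
deckrear [[ 425.6 -261.1    4.4]
 [ 382.5  243.    13. ]]
jarcap,tin,slide [[ 626.1 -168.9   85.9]
 [ 467.9 -199.4   36. ]
 [ 425.5  191.1   33.4]]
[[ 431.6 -260. ]
 [ 379.5  242.6]] [[ 427.3 -250.5]
 [ 382.9  243.4]]
rail top [[ 685.3 -234. ]
 [ 635.2  261.1]] [[ 677.5 -233.9]
 [ 624.8  279.3]]
s dish [532.5 -29.8] [100.4  85.7 108.2  86.7] [ 83.4  -1.  -95.8 173.8]
s neigh [599.7 184.2] [100.1  88.7 111.4  89.1] [ 97.8   4.3 -82.7 176.9]
d dish [520.5 -22.8] [ 95.9  90.1 101.3  87.9] [ 86.1  -4.1 -95.3 172.4]
d neigh [588.6 196.1] [ 99.3  86.2 102.   86. ] [  95.7    4.4  -84.4 -177.3]
```

step_arm --plan '[[[230,-225,-40,6,1],[230,-225,-40,6,1],[230,-225,-40,6,1],[230,-225,-40,6,1],[230,-225,-40,6,1],[230,-225,-40,6,1],[230,-225,-40,6,1],[230,-225,-40,6,1]]]'

```text
t: 0.77
eef_pos: [346.5, -302.8, 254.9]
tcp_rot: [-3.141, -0.0, 0.221]
ft_force: [0.0, 0.1, 0.9]
opening: 0.998
grip_force: 0.0
```

```bash
cat >> h.py <<'E'
def move(x,y,z,yaw):
    "shift and turn (deg) in tool axes from here to a world pose, tool down"
    s=env.state(); R=cv2.Rodrigues(np.array([0,0,s['tcp_rot'][2]]))[0]@np.diag([1,-1,-1])
    d=R.T@(np.array([x,y,z])-s['eef_pos']); t=-np.degrees((yaw-s['tcp_rot'][2]+np.pi)%(2*np.pi)-np.pi)
    print('t',s['t'],'pos',s['eef_pos'].round(1),'rot',s['tcp_rot'].round(3),'f',s['ft_force'].round(1),'-> move',d.round(1),round(t,1))
E
python3 - <<'E'
from h import *
np.set_printoptions(precision=3,suppress=True)
A,B=P("scene"),P("side")
def W(p,q): 
    c,s=np.cos(p[2]),np.sin(p[2]); q=np.array(q,float); return np.c_[p[0]+c*q[:,0]-s*q[:,1],p[1]+s*q[:,0]+c*q[:,1],q[:,2]]
def res(v):
    dk,di,zl=v[:3],v[3:6],v[6]
    box=lambda x,y:[(x-46,y-52,zl),(x-46,y+52,zl),(x+46,y+52,zl),(x+46,y-52,zl)]
    D=W(dk,[(-140,-250,12),(-140,250,12)]+box(64,180)); L=W(di,box(0,0))
    r=[]
    for M,f,d,n,l in((A,sc,[(82,28),(700,80)],[(570,155),(718,165),(733,262),(557,248)],[(290,38),(420,68),(404,147),(256,112)]),
      (B,sd,[(48,135),(697,15)],[(437,335),(607,325),(610,505),(435,500)],[(160,190),(278,200),(262,357),(140,332)])):
        r+=[(proj(M,D)-f(d+n)).ravel(),(proj(M,L)-f(l)).ravel()]
    return np.concatenate(r)
s=least_squares(res,[543,6,.09,521,-31,-.09,70],x_scale=[10,10,.1,10,10,.1,10],loss='soft_l1')
print(s.x,np.abs(s.fun).max(),s.fun.std())
move(500,-10,300,s.x[2])
E
```

```text
[542.719   3.961   0.089 520.456 -31.817  -0.086  70.005] 4.774350046744132 1.2687876407939267
t 0.7667 pos [ 346.5 -302.8  254.9] rot [-3.141 -0.     0.221] f [0.  0.1 0.9] -> move [ 214.  -251.9  -45.1] 7.6
```

step_arm --plan '[[[205,-240,-45,7.6,0.6],[205,-240,-45,7.6,0.6],[205,-240,-45,7.6,0.6],[205,-240,-45,7.6,0.6],[205,-240,-45,7.6,0.6],[205,-240,-45,7.6,0.6],[205,-240,-45,7.6,0.6],[205,-240,-45,7.6,0.6]]]'

```text
t: 1.43
eef_pos: [494.1, -23.5, 300.0]
tcp_rot: [-3.142, -0.0, 0.089]
ft_force: [0.6, 0.2, 0.2]
opening: 0.799
grip_force: 0.0
```

```bash
python3 - <<'E'
from h import *
p=P("wrist"); im=env.read_camera("wrist"); np.save("pw.npy",p)
cv2.imwrite("pics/w1.png",cv2.resize(im,(800,600)))
print(env.state()['eef_pos'])
E
```

```text
[495.97693808 -20.57261707 300.57251191]
```

View pics/w1.png

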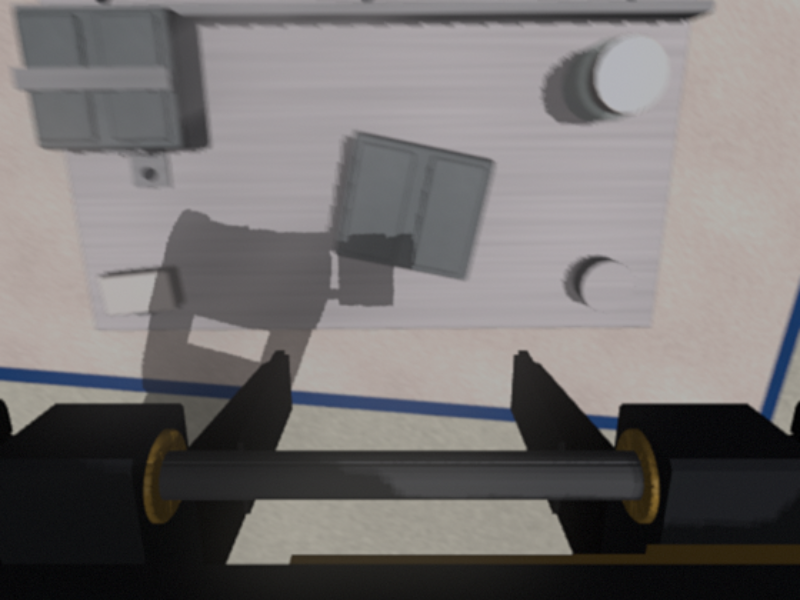

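The wrist view confirms the dish: its lid corners are at (355,132), (493,160), (467,280) and (338,248), turned about 10° from the deck. The neighbour's lid is at (20–182, 8–150), the jar cap at (632,75), the tin at (605,284), the slide box at (138,290), and the deck's front corners are at (97,328) and (650,326).

```bash
python3 - <<'E'
from h import *
np.set_printoptions(precision=1,suppress=True)
M=np.load("pw.npy"); f=lambda p:np.array(p,float)*.7
dk=np.array([542.7,4,.089]); c,s=np.cos(.089),np.sin(.089); T=np.array([[c,s],[-s,c]])
D=lambda q:(q-dk[:2])@T.T
for n,p,z in(('deckfront',[(97,328),(650,326)],12),('rail inner base',[(205,25),(690,18)],12),('dish',[(355,132),(493,160),(467,280),(336,248)],71),('neigh',[(20,8),(175,8),(181,150),(40,150)],71),('jar',[(632,75)],84),('tin',[(605,284)],40),('box',[(138,290)],36)):
    q=onplane(M,f(p),z); print(n,'world',q.ravel(),'deck',D(q).ravel())
    if len(q)==4: e=np.roll(q,-1,0)-q; print('  mean',D(q.mean(0)),np.linalg.norm(e,axis=1),np.degrees(np.arctan2(e[:,1],e[:,0])))
def go(x,y,z,yaw=0): w=dk[:2]+T.T@[x,y]; print((x,y,z)); move(w[0],w[1],z,.089+yaw)
go(-110,-33,140); go(-110,-33,34)
E
```

```text
deckfront world [ 385.3  241.1  431.5 -253.3] deck [-135.7  250.2 -133.6 -246.4]
rail inner base world [ 642.2  141.3  680.4 -228.9] deck [ 111.3  128.   116.4 -244.2]
dish world [573.9  16.6 563.6 -83.  473.8 -75.5 489.6  25.3] deck [ 32.1   9.8  13.1 -88.6 -75.7 -73.1 -51.   26. ]
  mean [-20.4 -31.5] [100.2  90.1 102.1  84.7] [-95.9 175.2  81.1  -5.9]
neigh world [632.5 243.3 641.7 140.8 550.5 139.2 541.6 239.1] deck [110.7 230.4 110.8 127.5  19.8 133.9  19.8 234.3]
  mean [ 65.3 181.5] [102.9  91.2 100.3  91.1] [ -84.9 -179.    95.1    2.6]
jar world [ 626.4 -165.2] deck [  68.3 -176. ]
tin world [ 472.9 -193.8] deck [ -87.1 -190.8]
box world [432.1 191.3] deck [-93.5 196.4]
(-110, -33, 140)
t 1.4833 pos [496.  -20.6 300.6] rot [-3.1 -0.   0.1] f [-0.8  2.9 -1. ] -> move [-61.3  12.6 160.6] 0.1
(-110, -33, 34)
t 1.4833 pos [496.  -20.6 300.6] rot [-3.1 -0.   0.1] f [-0.8  2.9 -1. ] -> move [-61.3  12.6 266.6] 0.1
```

step_arm --plan '[[[-61,12,30,0,0.3],[-61,12,70,0,0.3],[-61,12,110,0,0.3],[-61,12,150,0,0.3],[-61,12,190,0,0.3],[-61,12,225,0,0.3],[-61,12,255,0,0.3],[-61,12,266,0,0.3]]]'

```text
t: 2.15
eef_pos: [431.7, -43.3, 29.8]
tcp_rot: [-3.14, 0.005, 0.088]
ft_force: [-0.0, 0.8, 0.5]
opening: 0.649
grip_force: 0.0
```

```bash
cat >> h.py <<'E'
dk=np.array([544,4.5,.089]); c_,s_=np.cos(dk[2]),np.sin(dk[2]); T=np.array([[c_,s_],[-s_,c_]])
def go(x,y,z,yaw=0):
    print('deck tcp',(T@(env.state()['eef_pos'][:2]-dk[:2])).round(1)); w=dk[:2]+T.T@[x,y]; move(w[0],w[1],z,dk[2]+yaw)
E
python3 -c "
from h import *
go(-30,-33,34)"
```

```text
deck tcp [-116.1  -37.6]
t 2.15 pos [431.7 -43.3  29.8] rot [-3.14   0.005  0.088] f [-0.   0.8  0.5] -> move [86.1 -4.7 -4.2] -0.0
```

step_arm --plan '[[[8,-4,-3,0,0.3],[16,-4,-3,0,0.3],[24,-4,-3,0,0.3],[32,-4,-3,0,0.3],[40,-4,-3,0,0.3],[48,-4,-3,0,0.3],[55,-4,-3,0,0.3],[60,-4,-3,0,0.3]]]'

```text
t: 2.82
eef_pos: [493.5, -34.2, 37.0]
tcp_rot: [3.142, 0.0, 0.089]
ft_force: [-6.2, -0.7, 5.0]
opening: 0.651
grip_force: 3.0
```

```bash
python3 -c "
from h import *
go(-6,-33,33)"
```

```text
deck tcp [-53.7 -34. ]
t 2.8167 pos [493.5 -34.2  37. ] rot [3.142 0.    0.089] f [-6.2 -0.7  5. ] -> move [47.7 -1.1  4. ] -0.0
```

step_arm --plan '[[[6,0,2,0,0.3],[13,0,2,0,0.3],[20,0,2,0,0.3],[27,0,2,0,0.3],[34,0,2,0,0.3],[40,0,2,0,0.3],[43,0,2,0,0.3],[44,0,2,0,0.3]]]'

```text
t: 3.48
eef_pos: [537.3, -30.4, 34.6]
tcp_rot: [3.141, 0.0, 0.089]
ft_force: [-4.8, -2.0, 1.0]
opening: 0.649
grip_force: 2.2
```

step_arm --plan '[[[-10,0,0,0,0.3],[-30,0,-20,0,0.3],[-40,0,-60,0,0.3],[-40,30,-100,0,0.3],[-40,70,-110,0,0.3],[-40,90,-120,0,0.3],[-40,90,-120,0,0.3],[-40,90,-120,0,0.3]]]'

```text
t: 4.15
eef_pos: [504.6, -124.6, 155.2]
tcp_rot: [3.141, -0.002, 0.086]
ft_force: [-0.9, 0.3, -0.4]
opening: 0.648
grip_force: 0.0
```

```bash
python3 - <<'E'
from h import *
np.set_printoptions(precision=1,suppress=True)
p=P("wrist"); im=env.read_camera("wrist"); np.save("pw2.npy",p)
cv2.imwrite("pics/w2.png",cv2.resize(im,(800,600)))
cv2.imwrite("pics/sc2.png",env.read_camera("scene"));cv2.imwrite("pics/sd2.png",env.read_camera("side"))
go(0,0,150)
E
```

```text
deck tcp [ -50.9 -123.1]
t 4.3 pos [ 504.3 -122.7  154. ] rot [-3.1  0.   0.1] f [-0.3  0.  -0.9] -> move [  50.9 -123.1    4. ] -0.0
```

View pics/w2.png

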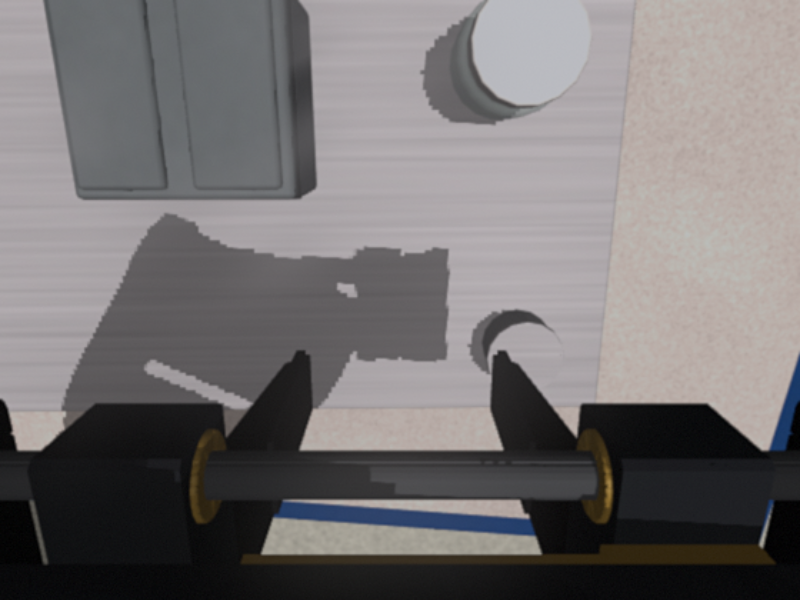

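The dish is now square to the deck: its front lid edge is level at row 197, from column 80 to 298. The jar at (530,45) and the tin at (520,345) are untouched. Next I turn the tool by 90° for the push along y.

step_arm --plan '[[[12,0,0,-7,0.3],[24,0,0,-14,0.3],[36,0,0,-21,0.3],[48,0,0,-28,0.3],[60,0,0,-35,0.3],[72,-5,0,-42,0.3],[84,-8,0,-49,0.3],[97,-11,0,-56,0.3]]]'

```text
t: 4.97
eef_pos: [600.7, -102.4, 153.7]
tcp_rot: [-3.14, 0.0, 1.073]
ft_force: [0.1, 0.1, -0.7]
opening: 0.652
grip_force: 0.0
```

step_arm --plan '[[[0,0,0,-7,0.3],[0,0,0,-14,0.3],[0,0,0,-21,0.3],[0,0,0,-28,0.3],[0,0,0,-34,0.3],[0,0,0,-34,0.3],[0,0,0,-34,0.3]]]'

```text
t: 5.55
eef_pos: [600.4, -103.1, 154.0]
tcp_rot: [-3.141, -0.0, 1.657]
ft_force: [-0.6, -0.4, -0.4]
opening: 0.65
grip_force: 0.0
```

```bash
python3 - <<'E'
from h import *
np.set_printoptions(precision=1,suppress=True)
M=np.load("pw2.npy"); f=lambda p:np.array(p,float)*.7
for n,p,z in(('dish front edge',[(80,197),(298,197)],71),('bottom corner',[(315,187)],12),('dish -y edge',[(298,197),(273,0)],71),('jar',[(530,45)],84),('tin',[(522,350)],40)):
    q=onplane(M,f(p),z); print(n,((q-dk[:2])@T.T).ravel())
go(46,-112,34,np.pi/2)
E
```

```text
dish front edge [  2.6  24.2   2.3 -77. ]
bottom corner [  1.9 -76. ]
dish -y edge [  2.3 -77.   84.4 -71.1]
jar [  64.7 -177.8]
tin [ -86.9 -193.2]
deck tcp [  46.6 -112.2]
t 5.55 pos [ 600.4 -103.1  154. ] rot [-3.1 -0.   1.7] f [-0.6 -0.4 -0.4] -> move [  0.2  -0.6 120. ] -0.2
```

step_arm --plan '[[[0,0,30,0,0.3],[0,0,65,0,0.3],[0,0,95,0,0.3],[0,0,112,0,0.3],[0,0,119,0,0.3],[8,0,119,0,0.3],[16,0,119,0,0.3],[24,0,119,0,0.3]]]'

```text
t: 6.22
eef_pos: [599.0, -79.4, 36.9]
tcp_rot: [3.14, 0.001, 1.658]
ft_force: [-0.0, -0.8, -0.3]
opening: 0.646
grip_force: 0.0
```

step_arm --plan '[[[8,0,0,0,0.3],[16,0,0,0,0.3],[24,0,0,0,0.3],[32,0,0,0,0.3],[40,0,0,0,0.3],[48,0,0,0,0.3],[56,0,0,0,0.3],[62,0,0,0,0.3]]]'

```text
t: 6.88
eef_pos: [593.8, -17.8, 36.9]
tcp_rot: [3.139, 0.001, 1.659]
ft_force: [0.5, -5.2, 4.2]
opening: 0.647
grip_force: 3.0
```

```bash
python3 -c "
from h import *
go(46,10,34,np.pi/2)"
```

```text
deck tcp [ 47.6 -26.7]
t 6.8833 pos [593.8 -17.8  36.9] rot [3.139e+00 1.000e-03 1.659e+00] f [ 0.5 -5.2  4.2] -> move [36.7 -1.6  2.9] -0.0
```

step_arm --plan '[[[6,0,1,0,0.3],[12,0,1,0,0.3],[18,0,1,0,0.3],[24,0,1,0,0.3],[29,0,1,0,0.3],[32,0,1,0,0.3],[34,0,1,0,0.3],[35,0,1,0,0.3]]]'

```text
t: 7.55
eef_pos: [590.5, 16.8, 35.7]
tcp_rot: [3.14, 0.001, 1.66]
ft_force: [1.3, -6.1, 4.8]
opening: 0.648
grip_force: 3.1
```

step_arm --plan '[[[1,0,0,0,0.3],[2,0,0,0,0.3],[3,0,0,0,0.3]]]'

```text
t: 7.8
eef_pos: [590.3, 19.5, 35.7]
tcp_rot: [3.14, 0.001, 1.659]
ft_force: [0.6, -6.4, 5.6]
opening: 0.651
grip_force: 3.1
```

```bash
python3 -c "
from h import *
cv2.imwrite('pics/s3.png',env.read_camera('scene'))
cv2.imwrite('pics/d3.png',env.read_camera('side'))
a=cv2.imread('pics/s3.png')[165:275,335:465];b=cv2.rotate(cv2.imread('pics/d3.png')[210:390,195:325],cv2.ROTATE_90_COUNTERCLOCKWISE)
a=cv2.resize(a,None,fx=3,fy=3,interpolation=2);b=cv2.resize(b,None,fx=2.25,fy=2.25,interpolation=2)
h=min(len(a),len(b));cv2.imwrite('pics/c3.png',np.hstack([a[:h],b[:h]]));print(a.shape,b.shape)
go(46,14,34,np.pi/2)"
```

```text
(330, 390, 3) (292, 405, 3)
deck tcp [47.4 11. ]
t 7.9 pos [590.3  19.6  35.6] rot [3.140e+00 1.000e-03 1.659e+00] f [ 0.7 -5.2  3.6] -> move [ 3.  -1.4  1.6] -0.0
```

View pics/c3.png

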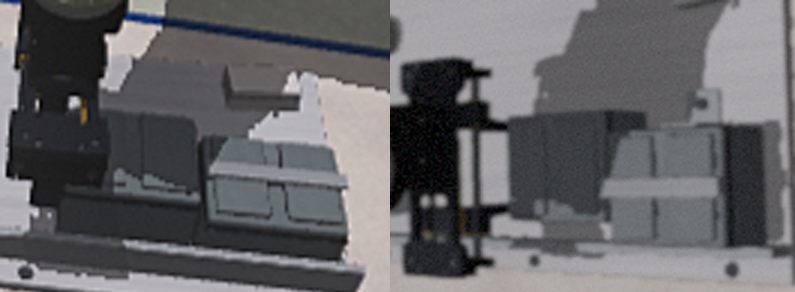

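The dish is square beside the neighbour, with a gap of a few mm at (203,160) in the left crop. It still stands about 18 mm off the rail. I creep on until the force rises.

step_arm --plan '[[[0.7,0,0,0,0.3],[1.4,0,0,0,0.3],[2,0,0,0,0.3]]]'

```text
t: 8.15
eef_pos: [590.1, 21.4, 35.6]
tcp_rot: [3.14, 0.001, 1.659]
ft_force: [0.9, -6.8, 4.8]
opening: 0.655
grip_force: 3.2
```

step_arm --plan '[[[0.7,0,0,0,0.3],[1.4,0,0,0,0.3],[1.5,0,0,0,0.3]]]'

```text
t: 8.4
eef_pos: [590.3, 21.8, 35.6]
tcp_rot: [3.139, 0.002, 1.66]
ft_force: [1.8, -16.6, 3.4]
opening: 0.646
grip_force: 8.0
```

step_arm --plan '[[[0.7,0,0,0,0.3],[1,0,0,0,0.3],[1,0,0,0,0.3]]]'

```text
t: 8.65
eef_pos: [590.4, 21.9, 35.6]
tcp_rot: [3.139, 0.003, 1.66]
ft_force: [3.0, -21.5, 4.1]
opening: 0.656
grip_force: 11.1
```

step_arm --plan '[[[-8,0,0,0,0.3],[-20,0,0,0,0.3],[-25,0,-25,0,0.3],[-25,0,-65,0,0.3],[-25,0,-100,0,0.3],[-25,0,-120,7,0.3],[-25,0,-120,14,0.3],[-25,0,-120,21,0.3]]]'

```text
t: 9.32
eef_pos: [591.8, -1.0, 156.4]
tcp_rot: [3.139, -0.001, 1.287]
ft_force: [0.0, -0.2, -0.1]
opening: 0.652
grip_force: 0.0
```

step_arm --plan '[[[0,0,0,7,0.3],[0,0,0,14,0.3],[0,0,0,21,0.3],[0,0,0,28,0.3],[0,0,0,35,0.3],[0,0,0,42,0.3],[0,0,0,49,0.3],[0,0,0,56,0.3]]]'

```text
t: 9.98
eef_pos: [591.2, -0.9, 154.6]
tcp_rot: [-3.141, 0.0, 0.309]
ft_force: [-0.1, 0.4, 0.2]
opening: 0.651
grip_force: 0.0
```

```bash
python3 -c "
from h import *
go(-35,76,150);go(-35,76,34)"
```

```text
deck tcp [46.6 -9.6]
t 9.9833 pos [591.2  -0.9 154.6] rot [-3.141  0.     0.309] f [-0.1  0.4  0.2] -> move [ -60.9 -101.3    4.6] 12.6
deck tcp [46.6 -9.6]
t 9.9833 pos [591.2  -0.9 154.6] rot [-3.141  0.     0.309] f [-0.1  0.4  0.2] -> move [ -60.9 -101.3  120.6] 12.6
```

step_arm --plan '[[[-20,-33,0,6,0.3],[-40,-66,0,12.6,0.3],[-61,-101,0,12.6,0.3],[-61,-101,0,12.6,0.3],[-61,-101,0,12.6,0.3],[-61,-101,0,12.6,0.3]]]'

```text
t: 10.48
eef_pos: [502.6, 76.2, 155.0]
tcp_rot: [-3.142, -0.001, 0.096]
ft_force: [1.0, -1.1, 0.6]
opening: 0.648
grip_force: 0.0
```

```bash
python3 - <<'E'
from h import *
p=P("wrist"); im=env.read_camera("wrist"); np.save("pw4.npy",p)
cv2.imwrite("pics/w4.png",cv2.resize(im,(800,600)))
go(-35,76,34)
E
```

```text
deck tcp [-34.6  74.7]
t 10.5333 pos [502.9  75.8 154.8] rot [ 3.142e+00 -1.000e-03  9.500e-02] f [ 0.2 -0.9  0.5] -> move [ -0.4  -1.3 120.8] 0.4
```

View pics/w4.png

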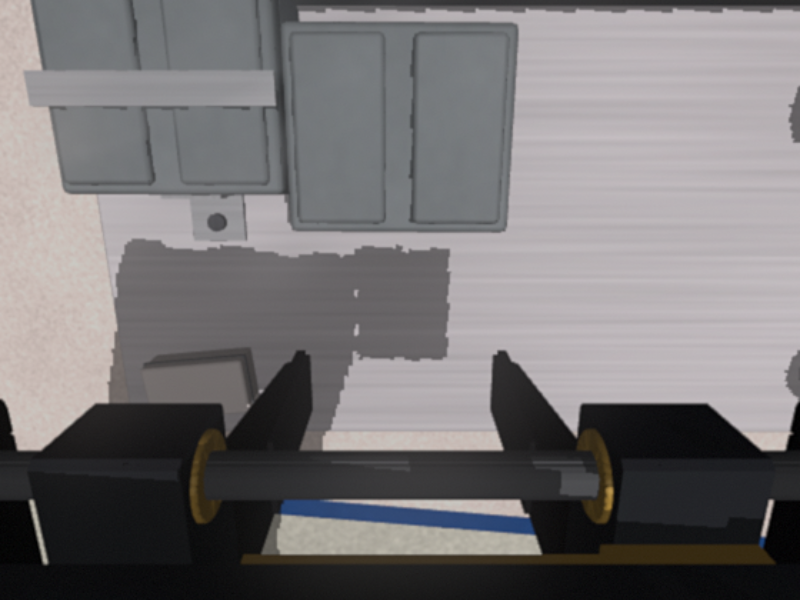

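The dish lid spans columns 287–517 and rows 25–230. It is square and close to the neighbour, whose front edge is at row 192, so about 18 mm of x travel remains. I descend and push to the rail.

step_arm --plan '[[[0,0,30,0,0.3],[0,0,65,0,0.3],[0,0,95,0,0.3],[0,0,112,0,0.3],[0,0,119,0,0.3],[6,0,119,0,0.3],[12,0,119,0,0.3],[18,0,119,0,0.3]]]'

```text
t: 11.2
eef_pos: [521.8, 77.7, 36.8]
tcp_rot: [3.141, -0.002, 0.095]
ft_force: [0.5, -0.9, 1.3]
opening: 0.65
grip_force: 0.0
```

step_arm --plan '[[[4,0,0,0,0.3],[8,0,0,0,0.3],[12,0,0,0,0.3],[15,0,0,0,0.3],[18,0,0,0,0.3],[20,0,0,0,0.3],[21,0,0,0,0.3],[21,0,0,0,0.3]]]'

```text
t: 11.87
eef_pos: [540.4, 79.8, 36.2]
tcp_rot: [3.142, 0.002, 0.096]
ft_force: [-4.9, -1.5, 3.3]
opening: 0.652
grip_force: 2.6
```

```bash
python3 -c "
from h import *
go(8,76,34)"
```

```text
deck tcp [ 3.1 75.3]
t 11.8667 pos [540.4  79.8  36.2] rot [3.142e+00 2.000e-03 9.600e-02] f [-4.9 -1.5  3.3] -> move [ 4.9 -0.6  2.2] 0.4
```

step_arm --plan '[[[1,0,0,0.4,0.3],[2,0,0,0.4,0.3],[3,0,0,0.4,0.3],[3,0,0,0.4,0.3]]]'

```text
t: 12.2
eef_pos: [543.6, 80.2, 36.1]
tcp_rot: [3.142, 0.001, 0.089]
ft_force: [-4.7, -0.3, 3.4]
opening: 0.65
grip_force: 2.3
```

step_arm --plan '[[[0.7,0,0,0,0.3],[1.4,0,0,0,0.3],[1.5,0,0,0,0.3]]]'

```text
t: 12.45
eef_pos: [544.9, 80.3, 36.0]
tcp_rot: [3.142, 0.001, 0.089]
ft_force: [-6.1, -0.2, 5.6]
opening: 0.647
grip_force: 3.2
```

step_arm --plan '[[[0.7,0,0,0,0.3],[1.4,0,0,0,0.3],[1.5,0,0,0,0.3]]]'

```text
t: 12.7
eef_pos: [544.9, 80.3, 36.0]
tcp_rot: [-3.142, 0.005, 0.089]
ft_force: [-12.6, -1.7, 10.7]
opening: 0.648
grip_force: 6.6
```

step_arm --plan '[[[0.7,0,0,0,0.3],[1,0,0,0,0.3],[1,0,0,0,0.3]]]'

```text
t: 12.95
eef_pos: [544.9, 80.3, 36.0]
tcp_rot: [-3.142, 0.007, 0.089]
ft_force: [-16.7, -2.9, 14.3]
opening: 0.652
grip_force: 8.7
```

step_arm --plan '[[[-8,0,0,0,0.3],[-22,0,0,0,0.3],[-40,0,0,0,0.3],[-50,0,-30,0,0.3],[-50,0,-70,0,0.3],[-50,0,-110,0,0.3],[-50,0,-120,0,0.3],[-50,0,-120,0,0.3]]]'

```text
t: 13.62
eef_pos: [499.9, 76.2, 158.9]
tcp_rot: [3.141, -0.007, 0.089]
ft_force: [-0.1, -0.4, 0.2]
opening: 0.65
grip_force: 0.0
```

```bash
python3 - <<'E'
from h import *
p=P("wrist"); im=env.read_camera("wrist"); np.save("pw5.npy",p)
cv2.imwrite("pics/w5.png",cv2.resize(im,(800,600)))
go(-35,76,154)
E
```

```text
deck tcp [-38.5  75.3]
t 13.6667 pos [499.   76.1 156.9] rot [ 3.141 -0.004  0.088] f [0.2 0.1 0.9] -> move [ 3.5 -0.7  2.9] -0.0
```

View pics/w5.png

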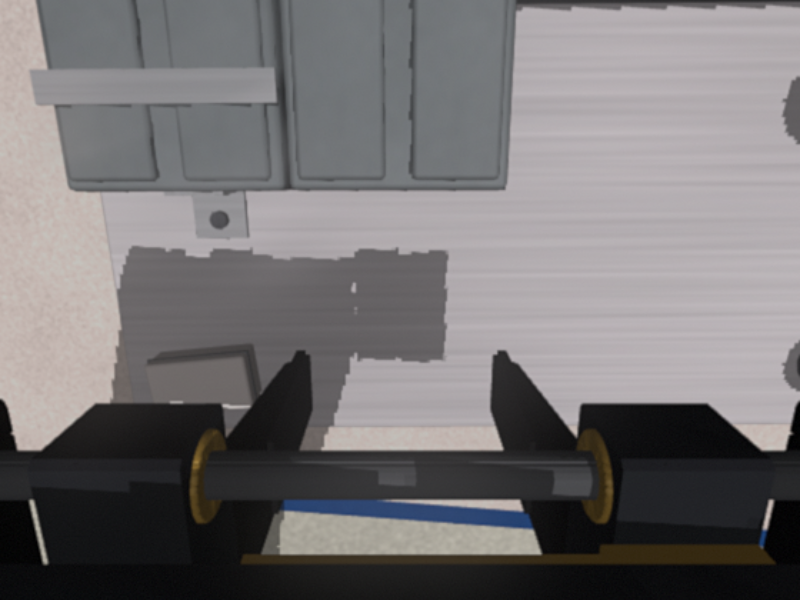

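The front edges of the two dishes now line up at row 189, and the lids meet at column 287 with no visible gap. The tool is up and clear of everything, so I hand in.

```bash
python3 -c "
from cell import env
print(env.job_done())"
```

```text
the job is handed in; nothing more can be done
None
```

I pushed the loose dish flush to the rail and up against the bolted-down dish, square in a row, without touching the jar, tin or slide box. I handed the job in at about 14 s with the arm clear; the hand-in returned no verdict.

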